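# Pack the passed bearing set from the inspection bench

### The job

Pack the four green-marked parts into the grey tray, heaviest lowest: in the wide pocket the bearing housing flat on the floor, the cover plate centred flat on top of it and the dust cap centred flat on the cover, all painted side up; and the dowel pin standing upright in the narrow pocket. Leave the red-marked rejects where they lie.

Things in the scene. Friction and masses are not known exactly. Their poses are not given: they have to be found in the camera images.
- housing_ok_mid (a point): Passed bearing housing, grey cast metal, about 0.45 kg: round foot flange 60 mm diameter and 8 mm thick, above it a plain round body 48 mm diameter up to its flat top at 40 mm (grip the body), on the top a green paint ring round a small black bore. The point is its centre, half-way up; z is up along it. It starts standing flat on the table.
- housing_bad_mid (a point): Rejected bearing housing, grey cast metal, about 0.45 kg: round foot flange 60 mm diameter and 8 mm thick, above it a plain round body 48 mm diameter up to its flat top at 40 mm (grip the body), on the top a red paint ring round a small black bore. The point is its centre, half-way up; z is up along it. It starts standing flat on the table.
- cover_ok_mid (a point): Passed cover plate, bare aluminium, about 0.11 kg: a square block 48 x 48 mm, 18 mm high, flat, sides along its own x and y, with a green paint dot 30 mm across on top and a black bolt hole at each corner. The point is its centre, half-way up; z is up along it. It starts standing flat on the table.
- cover_bad_mid (a point): Rejected cover plate, bare aluminium, about 0.11 kg: a square block 48 x 48 mm, 18 mm high, flat, sides along its own x and y, with a red paint dot 30 mm across on top and a black bolt hole at each corner. The point is its centre, half-way up; z is up along it. It starts standing flat on the table.
- cap_ok_mid (a point): Passed dust cap, black plastic, about 25 g: flat disc 50 mm diameter, 12 mm thick, with a green paint dot 30 mm across on top. The point is its centre, half-way up; z is up along it. It starts standing flat on the table.
- cap_bad_mid (a point): Rejected dust cap, black plastic, about 25 g: flat disc 50 mm diameter, 12 mm thick, with a red paint dot 30 mm across on top. The point is its centre, half-way up; z is up along it. It starts standing flat on the table.
- pin_ok_mid (a point): Passed dowel pin, polished steel, about 0.18 kg: cylinder 26 mm diameter, 44 mm tall, standing upright, its top end and a band just below it painted green. The point is its centre, half-way up; z is up along it. It starts standing flat on the table.
- pin_bad_mid (a point): Rejected dowel pin, polished steel, about 0.18 kg: cylinder 26 mm diameter, 44 mm tall, standing upright, its top end and a band just below it painted red. The point is its centre, half-way up; z is up along it. It starts standing flat on the table.
- tray: Open dark grey tray, fixed, left or right of the parts; 240 mm along its x, 140 along its y, 25 high; origin at the centre of its underside, z up. Walls and floor 5 mm thick (inner floor at 5 mm). A 4 mm wall as high as the rim parts it into a wide pocket, 130 x 130 mm, centred at x = -50 mm, y = 0, and a narrow pocket, 96 mm along x by 130 along y, centred at x = +67 mm, y = 0.

How it is judged:
By the outcome, as a careful person would: the job done as asked, in the order asked, and still so for the second after the job is handed in, with the robot touching nothing.
It also fails if it takes over 109 s, if anything falls off the work surface, if the arm or the gripper's body presses on something with over 40 N, if the wrist force passes 120 N, or if a joint passes its speed limit or range.

### The arm

A 6-joint arm with a two-finger parallel gripper is mounted at the origin on the work surface. World frame = base frame: x ahead of the robot, y to its left, z up, the work surface at z = 0. Lengths are in m, angles in rad, forces in N, time in s.
With the tool pointing down it reaches from about 0.275 to 1 m from the base axis. Payload 8.4 kg.
Tool frame: the origin (TCP) lies at the very end of the fingers, on their centre line; the grasp point (between the pads) lies r.grip_depth behind it (r.grip_depth is the distance from the TCP to the grasp point, in m); y points along the fingers, z is the direction in which the jaws open and shut, and the axes are right-handed (so a half turn about y gives the same grasp; the last joint's range is limited). The gripper opens to 85 mm and grips with 20 to 120 N. Pads are 22 mm wide; open, the fingers measure 114 mm over their backs; the gripper's body (76 mm by 85 mm) begins 54 mm behind the grasp point. The pads swing forward as they close: fully open they stand 13 mm farther back than shut.
Start: joints at [1.11, 0.353, 1.633, -0, 1.155, -0.002], TCP at [0.277, 0.56, 0.231] pointing down, gripper open.
Joint ranges: [-2.63, 2.63], [-0.92, 2.1], [0.06, 2.66], [-1.3, 4.44], [0, 2.69], [-3.02, 3.02]. Speed limits (rad/s): [2.22, 2.22, 2.79, 3.14, 3.14, 3.14].

### API

Orientations are given as a unit quaternion [w, x, y, z].
In Python, from workcell import state, eyes, r gives the robot as it stands. The module is installed in compiled form; this text tells all that it offers.
- The arm moves only by the tool send_rows, never from a script. Its argument "commands" is a list of rows, each a list of 3 entries, a list of its own where there are three numbers: the shift along the tool's x, y, z in cm, then the turn, a rotation vector about the tool's x, y, z in degrees, then the closure in counts, from 0 (fully open) to 255 (shut). A call has exactly 5 rows; each row is the pose to reach, as a shift and turn from the pose commanded when the call began, along the tool's axes at that moment; what a row does not reach only later rows make up. A row lasts 1/12 s, in which the tool goes at most 41.7 mm and 7.16 degrees, less where a joint would pass 70% of its speed; a pose out of reach is approached as far as the arm can. A call with a gripper value outside its range is refused whole. The fingers move at their own pace and stop on an object; "newtons" is the grip in N (left out, the last holds). Time passes only in rows, so rows that repeat a pose let the fingers close, or fill a call up. It gives the time, the measured TCP pose, the force and the opening at its end, in the units of the state.
- state(): the state, without advancing time (a new reading comes with each control period).
- eyes.get_image(name): name is "scene" or "side" or "wrist"; returns a dict with "color" (420x560x3 uint8, red, green, blue), "range_z" (420x560 float32, m along the optical axis (not along the pixel's ray), 0 where there is no reading), "vertical_fov" (degrees; the focal length in pixels is half the picture's height over the tangent of half this angle, whatever the lens; pixels are square), "cx", "cy" (the principal point, pixels), "rvec" (rotation vector, rad) and "tvec" (3), from world to camera coordinates, as OpenCV has them; the wrist camera has in their place "hand_eye" (4x4, takes a point from camera to tool coordinates, whose origin is the TCP and whose axes are the tool frame's). Camera axes: x right, y down, z forward; pixel columns grow to the right and rows downward; lengths in m; the calibration is good to about 2 mm. The wrist camera is an equidistant fisheye: a pixel r from the principal point sees the ray r / f radians off the axis. A picture is of the moment at which its call begins: read the wrist's pose just before it.
- r.close_job(): hands the job in, once; it reports no verdict.
The state is a dict: "t": time; "joints": joint angles; "qd": joint speeds; "tau": joint torques, N m; "tool_pos": TCP position; "tcp_rot": TCP orientation; "force": force on the tool from outside, world axes, zero at the start; "moment": the same for the moment, N m; "width": finger opening in m.
Only numpy, scipy, OpenCV 4.12 (cv2) and the standard library are available. Lean on these libraries where they do the work, as an engineer would, in place of code of your own. Each camera call takes 0.05 s, during which the arm holds its last target. There are 200 camera calls.

## Working session

There is one attempt and no reset: what is moved stays moved. The work goes in short steps, Python scripts to look and compute and a tool call to move; the robot and the scene stay as the last step left them, time stands still between calls to the robot, and variables do not carry over. Pictures are saved under pics/ and viewed, about 12 in all and at most 16, crops included, and the job is handed in when it is done.

Besides the shell and the picture viewer there is one more tool, called after "Call:" by a JSON object that holds its "fn" and its "kwargs", one argument or row to a line. send_rows: Moves the arm, as the interface text tells. Its arguments: {"type":"object","properties":{"commands":{"type":"array"},"newtons":{"type":"number"}},"required":["commands"]}

```bash
mkdir -p pics
cat > h.py <<'E'
import numpy as np, cv2
from scipy.spatial.transform import Rotation as R
from workcell import state, eyes, r
def get(name,png=None):
    d=eyes.get_image(name)
    if png: cv2.imwrite('pics/'+png,d['color'][:,:,::-1])
    d['f']=d['color'].shape[0]/2/np.tan(np.radians(d['vertical_fov'])/2)
    return d
def pose(s):
    q=s['tcp_rot']; return R.from_quat([q[1],q[2],q[3],q[0]]).as_matrix(), np.array(s['tool_pos'])
def ray(d,u,v,s=None):
    """origin, dirs in world"""
    u=np.atleast_1d(u).astype(float);v=np.atleast_1d(v).astype(float)
    x=(u-d['cx'])/d['f'];y=(v-d['cy'])/d['f']
    if 'hand_eye' in d:
        th=np.hypot(x,y)+1e-12; D=np.c_[x/th*np.sin(th),y/th*np.sin(th),np.cos(th)]
        Rt,p=pose(s);H=np.array(d['hand_eye']); M=Rt@H[:3,:3]; o=Rt@H[:3,3]+p
        return o,D@M.T
    M=R.from_rotvec(np.ravel(d['rvec'])).as_matrix(); o=-M.T@np.ravel(d['tvec'])
    return o,np.c_[x,y,np.ones_like(x)]@M
def onplane(d,u,v,z,s=None):
    o,D=ray(d,u,v,s); return o+D*((z-o[2])/D[:,2])[:,None]
def blobs(d,color,minarea=25):
    h=cv2.cvtColor(d['color'],cv2.COLOR_RGB2HSV)
    if color=='g': m=cv2.inRange(h,(40,90,40),(90,255,255))
    else: m=cv2.inRange(h,(0,110,60),(9,255,255))|cv2.inRange(h,(171,110,60),(180,255,255))
    n,l,st,c=cv2.connectedComponentsWithStats(m)
    return [(c[i],st[i],np.argwhere(l==i)[:,::-1]) for i in range(1,n) if st[i][4]>=minarea]
E
python3 - <<'E'
from h import *
s=state();print(s,r.grip_depth);print(pose(s)[0].round(3))
for n in('scene','side','wrist'):
    d=get(n,n+'1.png');print(n,d['f'],d['cx'],d['cy'])
    if n!='wrist':print(ray(d,d['cx'],d['cy']))
    for c in 'gr':
        for b in blobs(d,c):
            u,v=b[0];print(c,b[0].round(1),b[1],onplane(d,u,v,.03,s).round(3), d['range_z'][int(v),int(u)])
print(d['hand_eye'])
E
```

```text
{'t': 0.0, 'joints': array([ 1.10958762e+00,  3.53659256e-01,  1.63415689e+00, -2.88495717e-06,
        1.15517142e+00, -2.40118721e-03]), 'qd': array([ 0.00190054, -0.00085761,  0.00235467,  0.00159967,  0.00017091,
       -0.00088532]), 'tau': array([-9.93528702e-04, -6.05264997e+01, -3.42057753e+01, -6.74699277e-05,
        9.64831183e-03, -1.18053893e-05]), 'tool_pos': array([0.2765871 , 0.55993211, 0.230545  ]), 'tcp_rot': array([-0.68810183,  0.68906223, -0.16090587,  0.16068109]), 'force': array([ 0.16395207, -0.08489856,  0.19906413]), 'moment': array([-0.01288845,  0.02612021,  0.03850269]), 'width': 0.08572648608909175} 0.0187
[[ 0.897 -0.001  0.443]
 [-0.443 -0.001  0.897]
 [-0.    -1.    -0.001]]
scene 502.56486035438905 278.26278165629435 208.75794105529297
(array([1.11792392, 0.58591654, 1.02520223]), array([[-0.43568667, -0.45609333, -0.77598711]]))
g [536.5  31.7] [ 498    0   62   69 2661] [[-0.646  0.079  0.03 ]] 1.633763
g [297.9 175. ] [293 172  11   7  61] [[ 0.44  -0.045  0.03 ]] 1.3722878
g [265.2 200.1] [259 195  13  11 111] [[ 0.563 -0.044  0.03 ]] 1.3301487

[... 1702 characters left out ...]
03 ]] 1.4311477
r [279.  149.9] [273 146  13   9  91] [[0.651 0.165 0.03 ]] 1.2995154
r [222.1 217. ] [212 210  21  15 206] [[0.426 0.071 0.03 ]] 1.1163667
r [392.2 229.6] [386 225  13  11  90] [[ 0.686 -0.176  0.03 ]] 1.0836147
r [346.2 265.5] [339 260  15  12 141] [[ 0.549 -0.185  0.03 ]] 1.062767
wrist 325.19226210127806 277.4284932164242 207.775044709442
g [459.7 407.6] [444 396  28  24 373] [[0.795 0.681 0.03 ]] 0.33757186
[[ 2.09312327e-04  9.63842456e-01  2.66472655e-01 -6.80193518e-02]
 [-1.82375975e-04 -2.66472620e-01  9.63842471e-01 -1.42042762e-01]
 [ 9.99999961e-01 -2.50342321e-04  1.20005704e-04  2.42849014e-05]
 [ 0.00000000e+00  0.00000000e+00  0.00000000e+00  1.00000000e+00]]
```

View pics/scene1.png

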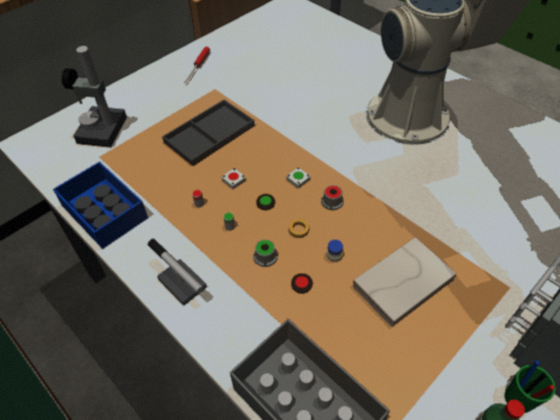

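View pics/side1.png

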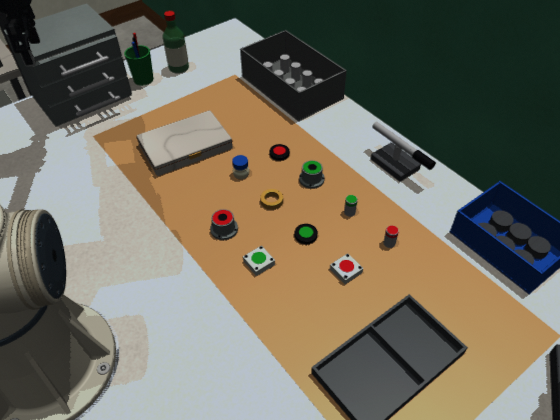

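View pics/wrist1.png

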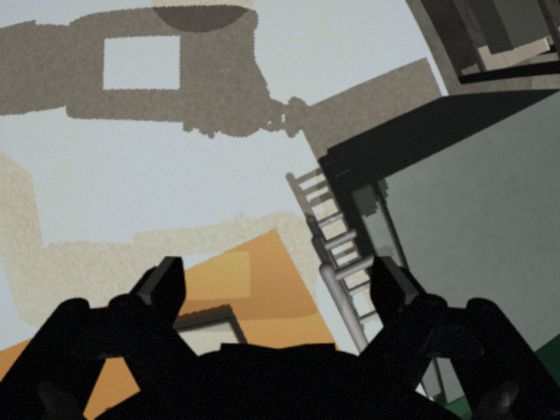

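Scene view shows the four green parts: cover (298,175), cap (265,200), pin (229,217) and housing (265,247). The tray is at about (209,131) with its divider, and the side view agrees: cover (258,258), cap (306,232), pin (351,199), housing (312,167), tray at (390,360). The wrist view doesn't yet see any parts.

Run:
```python
from h import *
P={'housing':((264,247),(312,167),.04,'g'),'cover':((298,175),(258,258),.018,'g'),'cap':((265,200),(306,232),.012,'g'),'pin':((229,217),(351,199),.044,'g'),
'rhous':((333,191),(222,217),.04,'r'),'rcov':((233,176),(346,265),.018,'r'),'rcap':((301,281),(279,150),.012,'r'),'rpin':((197,194),(392,230),.044,'r')}
I={n:get(n) for n in('scene','side')}
for k,(a,b,z,c) in P.items():
    for n,uv in zip(I,(a,b)):
        d=I[n]; B=min(blobs(d,c),key=lambda B:np.hypot(*(B[0]-uv)))
        W=onplane(d,*B[2].T,z); 
        print(k,n,((W.min(0)+W.max(0))/2)[:2].round(4),np.ptp(W,0)[:2].round(3))
for n,seed in (('scene',(200,120)),('side',(370,345))):
    d=I[n];h=cv2.cvtColor(d['color'],cv2.COLOR_RGB2HSV)
    m=((h[...,2]<95)&(h[...,1]<110)).astype(np.uint8)
    m=cv2.morphologyEx(m,cv2.MORPH_CLOSE,np.ones((5,5)))
    _,l=cv2.connectedComponents(m); L=l[seed[1],seed[0]]
    cs,_=cv2.findContours((l==L).astype(np.uint8),0,1);c=max(cs,key=cv2.contourArea)
    hull=cv2.convexHull(c);ap=cv2.approxPolyDP(hull,4,True)[:,0]
    print(n,L,cv2.contourArea(c));
    for q,w in zip(ap,onplane(d,*ap.T,.025)):print(q,w.round(3))
    # depth-based rim
    v,u=np.nonzero(l==L); o,D=ray(d,u,v); Z=d['range_z'][v,u]
    ax=-R.from_rotvec(np.ravel(d['rvec'])).as_matrix()[2]
    W=o+D*Z[:,None]; rim=W[(W[:,2]>.019)&(W[:,2]<.032)]
    rc=cv2.minAreaRect(rim[:,:2].astype(np.float32)*1000);print(rc,len(rim))
# cover green square
d=I['scene'];h=cv2.cvtColor(d['color'],cv2.COLOR_RGB2HSV)
for n,(u,v) in (('scene',(298,175)),('side',(258,258))):
    d=I[n];h=cv2.cvtColor(d['color'],cv2.COLOR_RGB2HSV)
    m=(h[...,1]<70)&(h[...,2]>90)
    w=np.zeros_like(m);w[v-18:v+19,u-20:u+21]=1
    vv,uu=np.nonzero(m&w);W=onplane(d,uu,vv,.018)
    print('cover',cv2.minAreaRect((W[:,:2]*1000).astype(np.float32)))
```

```text
housing scene [0.6702 0.0666] [0.042 0.043]
housing side [0.6686 0.0635] [0.042 0.042]
cover scene [ 0.4314 -0.0517] [0.027 0.026]
cover side [ 0.4296 -0.0554] [0.028 0.03 ]
cap scene [ 0.5525 -0.0555] [0.034 0.034]
cap side [ 0.5509 -0.0577] [0.031 0.031]
pin scene [ 0.6741 -0.0601] [0.025 0.029]
pin side [ 0.6664 -0.0692] [0.029 0.028]
rhous scene [0.4245 0.0667] [0.045 0.043]
rhous side [0.4231 0.0639] [0.041 0.042]
rcov scene [ 0.5579 -0.1766] [0.026 0.028]
rcov side [ 0.5565 -0.1794] [0.029 0.028]
rcap scene [0.6644 0.1833] [0.033 0.032]
rcap side [0.6631 0.1818] [0.029 0.031]
rpin scene [ 0.6797 -0.1761] [0.028 0.032]
rpin side [ 0.6765 -0.185 ] [0.023 0.028]
scene 12 2877.5
[253 120] [ 0.368 -0.299  0.025]
[251 127] [ 0.393 -0.281  0.025]
[193 164] [ 0.61  -0.284  0.025]
[163 139] [ 0.607 -0.426  0.025]
[223 100] [ 0.369 -0.435  0.025]
((483.9378967285156, -368.4902648925781), (145.86985778808594, 240.2926788330078), 89.6084976196289) 491
side 50 10579.0
[409 295] [ 0.6   -0.307  0.025]
[466 348] [ 0.598 -0.444  0.025]
[389 419] [ 0.403 -0.449  0.025]
[349 419] [ 0.352 -0.409  0.025]
[312 374] [ 0.354 -0.315  0.025]
[312 367] [ 0.362 -0.305  0.025]
((481.06781005859375, -374.0291748046875), (140.88421630859375, 241.83973693847656), 89.9386978149414) 1693
cover ((400.4693298339844, -49.49083709716797), (48.42145919799805, 116.9678955078125), 89.2763442993164)
cover ((428.67919921875, -55.999969482421875), (47.58037185668945, 47.5764045715332), 88.91827392578125)
```

Call:
{"fn": "send_rows", "kwargs": {
  "commands": [
    [[18, 1, -8.5], [0, 32, 0], 0],
    [[18, 1, -8.5], [0, 32, 0], 0],
    [[18, 1, -8.5], [0, 32, 0], 0],
    [[18, 1, -8.5], [0, 32, 0], 0],
    [[18, 1, -8.5], [0, 32, 0], 0]
  ],
  "newtons": 60
}}

```text
t: 0.67
tool_pos: [0.4017, 0.4021, 0.2211]
tcp_rot: [-0.616, 0.617, -0.346, 0.347]
force: [1.3, -0.5, 0.5]
width: 0.0853
```

```bash
cat >> h.py <<'E'
def to(x,y,z,yaw=None):
    """print shift (cm) and turn about tool y (deg) to reach world TCP"""
    s=state();M,p=pose(s); print('t',s['t'],'p',p.round(4),'F',s['force'].round(1),'w',round(s['width'],4),'down',M[:,1].round(3))
    print('shift',(M.T@(np.array([x,y,z])-p)*100).round(2),'dist',np.linalg.norm(np.array([x,y,z])-p).round(3))
    cy=np.degrees(np.arctan2(M[1,0],M[0,0])); print('yawx',cy.round(2),'turn y',(cy-(-90 if yaw is None else yaw)).round(2))
E
python3 -c "
from h import *
to(.669,.10,.20)"
```

```text
t 0.6667 p [0.4017 0.4021 0.2211] F [ 1.3 -0.5  0.5] w 0.0853 down [ 0.    -0.001 -1.   ]
shift [39.7   2.13  7.15] dist 0.404
yawx -58.7 turn y 31.3
```

Call:
{"fn": "send_rows", "kwargs": {
  "commands": [
    [[19, 1, 3.5], [0, 31.3, 0], 0],
    [[19, 1, 3.5], [0, 31.3, 0], 0],
    [[19, 1, 3.5], [0, 31.3, 0], 0],
    [[19, 1, 3.5], [0, 31.3, 0], 0],
    [[19, 1, 3.5], [0, 31.3, 0], 0]
  ]
}}

```text
t: 1.08
tool_pos: [0.5322, 0.2583, 0.2111]
tcp_rot: [-0.5, 0.5, -0.5, 0.501]
force: [-0.6, 0.2, -1.1]
width: 0.0857
```

```bash
python3 -c "
from h import *
to(.669,.08,.16)"
```

```text
t 1.0833 p [0.5322 0.2583 0.2111] F [-0.6  0.2 -1.1] w 0.0857 down [ 0.001 -0.001 -1.   ]
shift [17.81  5.13 13.7 ] dist 0.23
yawx -90.07 turn y -0.07
```

Call:
{"fn": "send_rows", "kwargs": {
  "commands": [
    [[16, 5, 12.3], [0, 0, 0], 0],
    [[17.8, 5, 13.7], [0, 0, 0], 0],
    [[17.8, 5, 13.7], [0, 0, 0], 0],
    [[17.8, 5, 13.7], [0, 0, 0], 0],
    [[17.8, 5, 13.7], [0, 0, 0], 0]
  ]
}}

```text
t: 1.5
tool_pos: [0.6563, 0.0992, 0.1654]
tcp_rot: [0.502, -0.502, 0.498, -0.498]
force: [0.2, 0.9, 0.6]
width: 0.0854
```

Call:
{"fn": "send_rows", "kwargs": {
  "commands": [
    [[0.5, 0, 0], [0, 0, 0], 0],
    [[0.5, 0, 0], [0, 0, 0], 0],
    [[0.5, 0, 0], [0, 0, 0], 0],
    [[0.5, 0, 0], [0, 0, 0], 0],
    [[0.5, 0, 0], [0, 0, 0], 0]
  ]
}}

```text
t: 1.92
tool_pos: [0.6549, 0.0974, 0.1664]
tcp_rot: [0.502, -0.502, 0.498, -0.498]
force: [0.4, 0.7, -0.3]
width: 0.0854
```

```bash
cat >> h.py <<'E'
def wlook(z,c='g',png=None,minarea=100):
    s=state(); d=get('wrist',png)
    for b in blobs(d,c,minarea):
        W=onplane(d,*b[2].T,z,s); (e,rad)=cv2.minEnclosingCircle((W[:,:2]*1000).astype(np.float32))
        print('px',b[0].round(0),b[1][4],'c',((W.min(0)+W.max(0))/2)[:2].round(4),'span',np.ptp(W,0)[:2].round(4),'mec',np.round(e,1),round(rad,1))
    return d,s
E
python3 -c "
from h import *
wlook(.04,png='w2.png')
to(.669,.065,.06)"
```

```text
px [545. 165.] 806 c [0.9457 0.1445] span [0.0609 0.0636] mec [946.9 140. ] 39.4
px [552. 201.] 124 c [0.9662 0.0996] span [0.0369 0.0269] mec [966.2  96. ] 20.9
px [294. 236.] 1412 c [0.669  0.0648] span [0.0418 0.0415] mec [669.2  64.7] 21.6
px [519. 253.] 353 c [0.9327 0.0387] span [0.035  0.0632] mec [926.3  38.6] 32.6
px [186. 326.] 468 c [ 0.5609 -0.0368] span [0.0288 0.029 ] mec [561.  -36.8] 14.6
t 1.9667 p [0.655  0.0974 0.1665] F [-0.3 -0.7 -0.2] w 0.0855 down [ 0.001  0.    -1.   ]
shift [ 3.26 10.65  1.37] dist 0.112
yawx -89.49 turn y 0.51
```

View pics/w2.png

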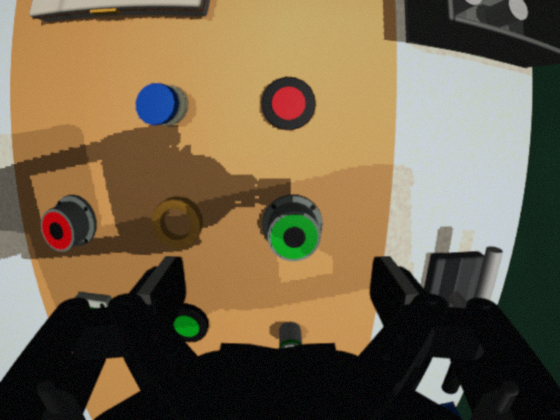

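Wrist view: the green housing ring is at (294,236), which gives (0.669, 0.065) and agrees with the fixed cameras.

Call:
{"fn": "send_rows", "kwargs": {
  "commands": [
    [[3.26, 4, 1.4], [0, 0.5, 0], 0],
    [[3.26, 8, 1.4], [0, 0.5, 0], 0],
    [[3.26, 8.5, 1.4], [0, 0.5, 0], 0],
    [[3.26, 8.5, 1.4], [0, 0.5, 0], 0],
    [[3.26, 8.5, 1.4], [0, 0.5, 0], 0]
  ]
}}

```text
t: 2.38
tool_pos: [0.6691, 0.0644, 0.0811]
tcp_rot: [0.499, -0.5, 0.501, -0.5]
force: [1.0, -0.1, -0.1]
width: 0.0855
```

```bash
python3 -c "
from h import *
wlook(.04)
to(.669,.0648,.014)"
```

```text
px [278. 234.] 2842 c [0.6691 0.0644] span [0.0418 0.0423] mec [669.1  64.3] 21.3
px [549. 325.] 398 c [ 0.9362 -0.0349] span [0.0401 0.0687] mec [931.2 -35.5] 35.3
px [ 34. 327.] 137 c [ 0.4532 -0.0307] span [0.0209 0.0189] mec [453.7 -31.6] 12.5
px [550. 354.] 161 c [ 0.9555 -0.0806] span [0.0514 0.0412] mec [955.6 -84.5] 30.0
t 2.4333 p [0.6702 0.0645 0.0824] F [-0.4 -0.1  1. ] w 0.0857 down [ 0.001  0.    -1.   ]
shift [-0.02  6.84 -0.13] dist 0.068
yawx -90.04 turn y -0.04
```

Call:
{"fn": "send_rows", "kwargs": {
  "commands": [
    [[0, 3, 0], [0, 0, 0], 0],
    [[0, 6, 0], [0, 0, 0], 0],
    [[0, 6.8, 0], [0, 0, 0], 60],
    [[0, 6.8, 0], [0, 0, 0], 140],
    [[0, 6.8, 0], [0, 0, 0], 200]
  ]
}}

```text
t: 2.85
tool_pos: [0.6705, 0.064, 0.0146]
tcp_rot: [-0.5, 0.499, -0.5, 0.501]
force: [0.4, 0.2, -0.3]
width: 0.0517
```

Call:
{"fn": "send_rows", "kwargs": {
  "commands": [
    [[0, 0, 0], [0, 0, 0], 255],
    [[0, 0, 0], [0, 0, 0], 255],
    [[0, 0, 0], [0, 0, 0], 255],
    [[0, 0, 0], [0, 0, 0], 255],
    [[0, 0, 0], [0, 0, 0], 255]
  ]
}}

```text
t: 3.27
tool_pos: [0.6712, 0.0639, 0.0154]
tcp_rot: [-0.501, 0.499, -0.5, 0.501]
force: [-0.6, 1.6, 7.5]
width: 0.0452
```

Call:
{"fn": "send_rows", "kwargs": {
  "commands": [
    [[0, 0, 0], [0, 0, 0], 255],
    [[0, -2, 0], [0, 0, 0], 255],
    [[0, -5, 0], [0, 0, 0], 255],
    [[0, -9, 0], [0, 0, 0], 255],
    [[0, -10, 0], [0, 0, 0], 255]
  ]
}}

```text
t: 3.68
tool_pos: [0.6726, 0.0637, 0.1192]
tcp_rot: [-0.502, 0.498, -0.499, 0.502]
force: [2.9, 0.3, -3.3]
width: 0.0454
```

```bash
python3 -c "
from h import *
get('side','s3.png')
im=cv2.imread('pics/s3.png');cv2.imwrite('pics/s3c.png',cv2.resize(im[60:220,220:420],None,fx=3,fy=3))
to(.45,-.33,.15)"
```

```text
t 3.7333 p [0.6731 0.0638 0.1192] F [ 1.   0.2 -4. ] w 0.0455 down [ 0.009  0.001 -1.   ]
shift [ 39.41  -3.31 -22.22] dist 0.454
yawx -90.09 turn y -0.09
```

View pics/s3c.png

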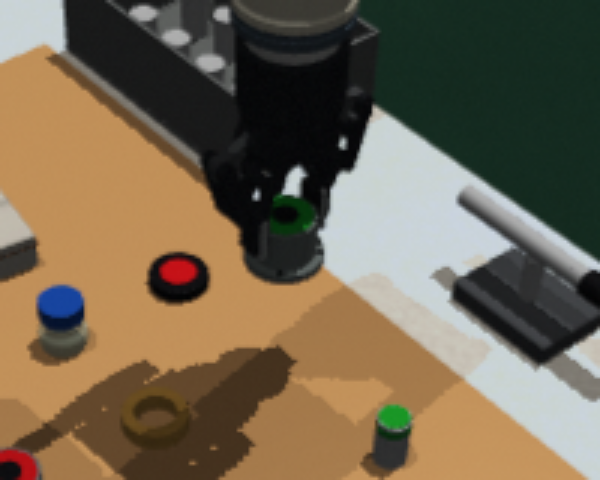

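The crop shows the housing held level in the jaws at about crop (290,230), with the pin undisturbed at crop (393,435). Next I carry it to the tray.

Call:
{"fn": "send_rows", "kwargs": {
  "commands": [
    [[3.5, -0.5, -2], [0, 0, 0], 255],
    [[7, -1, -4], [0, 0, 0], 255],
    [[10.5, -1.5, -6], [0, 0, 0], 255],
    [[14, -2, -8], [0, 0, 0], 255],
    [[17.5, -2.5, -10], [0, 0, 0], 255]
  ]
}}

```text
t: 4.15
tool_pos: [0.5672, -0.1124, 0.1367]
tcp_rot: [0.499, -0.5, 0.501, -0.5]
force: [1.4, -1.3, -5.7]
width: 0.0453
```

Call:
{"fn": "send_rows", "kwargs": {
  "commands": [
    [[3.5, 0, -2], [0, 0, 0], 255],
    [[7, 0, -4], [0, 0, 0], 255],
    [[10.5, 0, -6], [0, 0, 0], 255],
    [[14, 0, -8], [0, 0, 0], 255],
    [[17, 0, -10], [0, 0, 0], 255]
  ]
}}

```text
t: 4.57
tool_pos: [0.4672, -0.2828, 0.1368]
tcp_rot: [0.499, -0.5, 0.501, -0.5]
force: [0.1, -0.3, -6.4]
width: 0.0455
```

Call:
{"fn": "send_rows", "kwargs": {
  "commands": [
    [[2, 0, -1], [0, 0, 0], 255],
    [[2, 0, -1], [0, 0, 0], 255],
    [[2, 0, -1], [0, 0, 0], 255],
    [[2, 0, -1], [0, 0, 0], 255],
    [[2, 0, -1], [0, 0, 0], 255]
  ]
}}

```text
t: 4.98
tool_pos: [0.4591, -0.3003, 0.1373]
tcp_rot: [0.5, -0.5, 0.501, -0.5]
force: [-0.3, 0.8, -5.3]
width: 0.0461
```

```bash
python3 -c "
from h import *
d,s=wlook(.04,png='w4.png')
to(.432,-.371,.15)"
```

```text
px [277. 285.] 5505 c [ 0.4586 -0.3691] span [0.0857 0.0849] mec [ 458.4 -369.3] 43.2
px [550. 403.] 695 c [ 0.9428 -0.6384] span [0.115  0.1653] mec [ 942.8 -638.4] 100.7
t 5.0333 p [ 0.4594 -0.3002  0.1375] F [ 0.5  1.3 -5.5] w 0.0456 down [-0.  0. -1.]
shift [ 7.08 -1.26 -2.73] dist 0.077
yawx -90.02 turn y -0.02
```

View pics/w4.png

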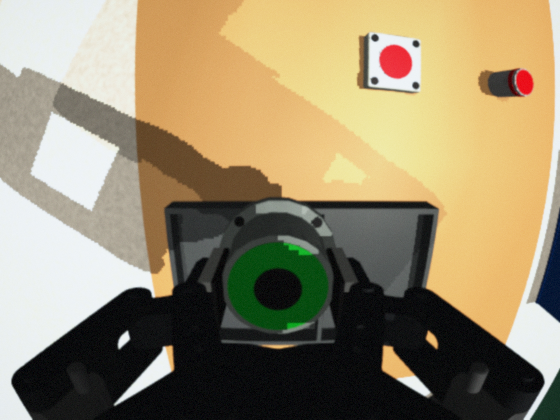

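Wrist view: the tray's near rim corners are at (165,203) and (440,203). A divider trace is at about (320,325), and the held housing hides the rest.

```bash
python3 -c "
from h import *
s=state();d=get('wrist')
print(onplane(d,[165,440,183,424,320,320,220],[203,203,209,209,325,340,339],.025,s).round(4))
im=d['color'][190:350,160:450,::-1]
cv2.imwrite('pics/w5.png',cv2.resize(cv2.convertScaleAbs(im,alpha=2.2,beta=20),None,fx=2.7,fy=2.7))
to(.432,-.371,.15)"
```

```text
[[ 0.3641 -0.2985  0.025 ]
 [ 0.6024 -0.2985  0.025 ]
 [ 0.3798 -0.3038  0.025 ]
 [ 0.5867 -0.3039  0.025 ]
 [ 0.4993 -0.4188  0.025 ]
 [ 0.5006 -0.4375  0.025 ]
 [ 0.4021 -0.4369  0.025 ]]
t 5.0833 p [ 0.4594 -0.3002  0.1376] F [ 0.5 -0.3 -6.6] w 0.0454 down [-0.  0. -1.]
shift [ 7.08 -1.24 -2.74] dist 0.077
yawx -90.01 turn y -0.01
```

View pics/w5.png

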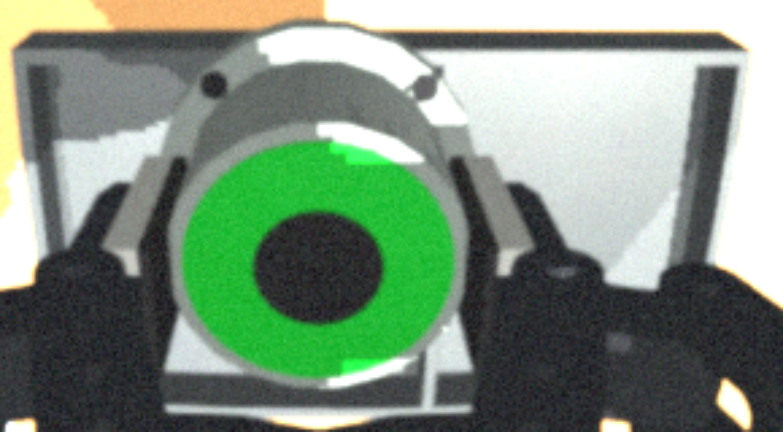

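The divider shows at crop (430,390), x≈0.500. So the tray centre is (0.483, -0.369), yaw about 0, with the wide pocket on the -x side centred at (0.433, -0.369), consistent with the stated dimensions.

Call:
{"fn": "send_rows", "kwargs": {
  "commands": [
    [[3, 0, -1.2], [0, 0, 0], 255],
    [[6, 0, -2.4], [0, 0, 0], 255],
    [[6.9, 0, -2.65], [0, 0, 0], 255],
    [[6.9, 0, -2.65], [0, 0, 0], 255],
    [[6.9, 0, -2.65], [0, 0, 0], 255]
  ]
}}

```text
t: 5.5
tool_pos: [0.4326, -0.3697, 0.1377]
tcp_rot: [0.5, -0.499, 0.501, -0.5]
force: [-0.3, 0.5, -5.4]
width: 0.0451
```

Call:
{"fn": "send_rows", "kwargs": {
  "commands": [
    [[0, 3, 0], [0, 0, 0], 255],
    [[0, 6, 0], [0, 0, 0], 255],
    [[0, 9, 0], [0, 0, 0], 255],
    [[0, 10.5, 0], [0, 0, 0], 255],
    [[0, 10.7, 0], [0, 0, 0], 255]
  ]
}}

```text
t: 5.92
tool_pos: [0.4311, -0.3671, 0.0277]
tcp_rot: [0.5, -0.5, 0.502, -0.498]
force: [-0.5, 0.4, -4.8]
width: 0.0452
```

```bash
python3 -c "
from h import *
to(.433,-.369,.021)"
```

```text
t 5.9167 p [ 0.4311 -0.3671  0.0277] F [-0.5  0.4 -4.8] w 0.0452 down [-0.004  0.004 -1.   ]
shift [0.19 0.67 0.19] dist 0.007
yawx -90.01 turn y -0.01
```

Call:
{"fn": "send_rows", "kwargs": {
  "commands": [
    [[0.1, 0.3, 0.1], [0, 0, 0], 255],
    [[0.1, 0.4, 0.1], [0, 0, 0], 255],
    [[0.1, 0.5, 0.1], [0, 0, 0], 255],
    [[0.1, 0.6, 0.1], [0, 0, 0], 255],
    [[0.1, 0.65, 0.1], [0, 0, 0], 255]
  ]
}}

```text
t: 6.33
tool_pos: [0.434, -0.3715, 0.0253]
tcp_rot: [-0.5, 0.5, -0.5, 0.501]
force: [-1.0, -0.7, -5.4]
width: 0.0455
```

```bash
python3 -c "
from h import *
to(.433,-.369,.020)"
```

```text
t 6.3333 p [ 0.434  -0.3715  0.0253] F [-1.  -0.7 -5.4] w 0.0455 down [ 0.001 -0.001 -1.   ]
shift [-0.25  0.53 -0.1 ] dist 0.006
yawx -90.09 turn y -0.09
```

Call:
{"fn": "send_rows", "kwargs": {
  "commands": [
    [[0, 0.2, 0], [0, 0, 0], 255],
    [[0, 0.35, 0], [0, 0, 0], 255],
    [[0, 0.45, 0], [0, 0, 0], 255],
    [[0, 0.45, 0], [0, 0, 0], 255],
    [[0, 0.45, 0], [0, 0, 0], 255]
  ]
}}

```text
t: 6.75
tool_pos: [0.4335, -0.3713, 0.0204]
tcp_rot: [-0.5, 0.5, -0.5, 0.5]
force: [-3.0, 1.7, 4.4]
width: 0.0457
```

Call:
{"fn": "send_rows", "kwargs": {
  "commands": [
    [[0, 0, 0], [0, 0, 0], 95],
    [[0, 0, 0], [0, 0, 0], 95],
    [[0, 0, 0], [0, 0, 0], 85],
    [[0, 0, 0], [0, 0, 0], 85],
    [[0, 0, 0], [0, 0, 0], 85]
  ]
}}

```text
t: 7.17
tool_pos: [0.4336, -0.3712, 0.0199]
tcp_rot: [-0.5, 0.5, -0.5, 0.5]
force: [0.1, -0.5, -0.7]
width: 0.0569
```

Call:
{"fn": "send_rows", "kwargs": {
  "commands": [
    [[0, -1, 0], [0, 0, 0], 85],
    [[0, -4, 0], [0, 0, 0], 85],
    [[0, -8, 0], [0, 0, 0], 85],
    [[0, -12, 0], [0, 0, 0], 0],
    [[0, -14, 0], [0, 0, 0], 0]
  ]
}}

```text
t: 7.58
tool_pos: [0.4349, -0.3724, 0.1652]
tcp_rot: [-0.5, 0.499, -0.498, 0.502]
force: [1.2, -1.0, 0.7]
width: 0.0793
```

Call:
{"fn": "send_rows", "kwargs": {
  "commands": [
    [[0, 0, 0], [0, 0, 0], 0],
    [[0, 0, 0], [0, 0, 0], 0],
    [[0, 0, 0], [0, 0, 0], 0],
    [[0, 0, 0], [0, 0, 0], 0],
    [[0, 0, 0], [0, 0, 0], 0]
  ]
}}

```text
t: 8.0
tool_pos: [0.4327, -0.3706, 0.1585]
tcp_rot: [0.5, -0.5, 0.501, -0.499]
force: [0.4, 0.4, 0.4]
width: 0.0851
```

```bash
python3 -c "
from h import *
wlook(.045)
to(.4305,-.050,.16)"
```

```text
px [279. 204.] 1619 c [ 0.4329 -0.3709] span [0.0417 0.0413] mec [ 432.9 -370.9] 21.3
t 8.05 p [ 0.4328 -0.3706  0.1586] F [ 0.3  0.1 -0.1] w 0.0853 down [-0.002  0.002 -1.   ]
shift [-32.06  -0.09  -0.28] dist 0.321
yawx -90.09 turn y -0.09
```

The housing sits at (0.4329, -0.3709), centred in the pocket to 2 mm. Next is the cover.

Call:
{"fn": "send_rows", "kwargs": {
  "commands": [
    [[-4, 0, 0], [0, 0, 0], 0],
    [[-8, 0, 0], [0, 0, 0], 0],
    [[-12, 0, 0], [0, 0, 0], 0],
    [[-16, 0, 0], [0, 0, 0], 0],
    [[-20, 0, 0], [0, 0, 0], 0]
  ]
}}

```text
t: 8.47
tool_pos: [0.433, -0.1694, 0.1592]
tcp_rot: [0.499, -0.5, 0.501, -0.5]
force: [0.8, -0.3, 0.3]
width: 0.0855
```

Call:
{"fn": "send_rows", "kwargs": {
  "commands": [
    [[-4, 0, -0.3], [0, 0, 0], 0],
    [[-8, 0, -0.3], [0, 0, 0], 0],
    [[-11.5, 1, -0.3], [0, 0, 0], 0],
    [[-11.9, 3, -0.3], [0, 0, 0], 0],
    [[-11.9, 3, -0.3], [0, 0, 0], 0]
  ]
}}

```text
t: 8.88
tool_pos: [0.4287, -0.05, 0.1273]
tcp_rot: [-0.5, 0.502, -0.501, 0.498]
force: [-0.9, 0.5, -0.3]
width: 0.0852
```

Call:
{"fn": "send_rows", "kwargs": {
  "commands": [
    [[0, 0, 0], [0, 0, 0], 0],
    [[0, 0, 0], [0, 0, 0], 0],
    [[0, 0, 0], [0, 0, 0], 0],
    [[0, 0, 0], [0, 0, 0], 0],
    [[0, 0, 0], [0, 0, 0], 0]
  ]
}}

```text
t: 9.3
tool_pos: [0.4313, -0.053, 0.1304]
tcp_rot: [-0.499, 0.499, -0.5, 0.501]
force: [0.1, -0.1, -0.7]
width: 0.0858
```

```bash
python3 -c "
from h import *
d,s=wlook(.018,png='w6.png')
h=cv2.cvtColor(d['color'],cv2.COLOR_RGB2HSV)
b=min(blobs(d,'g'),key=lambda b:np.hypot(*(b[0]-(278,210))))
m=((h[...,1]<70)&(h[...,2]>100)).astype(np.uint8); u,v=b[0].astype(int)
w=np.zeros_like(m);w[v-60:v+60,u-60:u+60]=1
n,l,st,c=cv2.connectedComponentsWithStats(m*w);i=1+np.argmax(st[1:,4]);print(st[i])
vv,uu=np.nonzero(l==i);W=onplane(d,uu,vv,.018,s)
print(cv2.minAreaRect((W[:,:2]*1000).astype(np.float32)))
to(.4305,-.053,.003)"
```

```text
px [276. 206.] 1013 c [ 0.4297 -0.0547] span [0.0293 0.0295] mec [429.8 -54.7] 14.9
px [413. 208.] 886 c [ 0.5485 -0.0564] span [0.0311 0.0306] mec [548.4 -56.1] 15.8
px [530. 226.] 287 c [ 0.6967 -0.0761] span [0.0254 0.0255] mec [696.8 -76. ] 13.0
[247 178  59  15 576]
((429.8665771484375, -36.7326774597168), (11.460082054138184, 46.448036193847656), 89.7886734008789)
t 9.35 p [ 0.4312 -0.0528  0.1303] F [-0.   0.5  0.5] w 0.0855 down [ 0.001 -0.    -1.   ]
shift [ 0.02 12.73 -0.08] dist 0.127
yawx -90.16 turn y -0.16
```

View pics/w6.png

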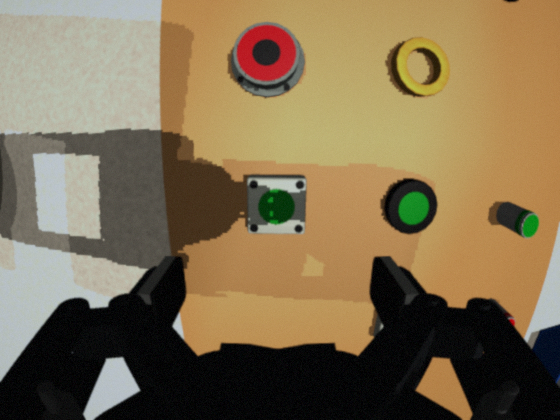

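Wrist view: cover at (276,206), square to the axes, with the cap at (413,208). I'll check how far the fingertips reach below the TCP from the range image before going low.

```bash
python3 -c "
from h import *
d=get('wrist');H=np.array(d['hand_eye'])
v,u=np.mgrid[250:345,120:440];v=v.ravel();u=u.ravel();z=d['range_z'][v,u]
x=(u-d['cx'])/d['f'];y=(v-d['cy'])/d['f'];th=np.hypot(x,y)+1e-9
D=np.c_[x/th*np.tan(th),y/th*np.tan(th),np.ones_like(x)]*z[:,None]
T=(D@H[:3,:3].T+H[:3,3])*1000
k=(z>0)&(T[:,1]<40)&(T[:,1]>-60)&(abs(T[:,0])<25)&(abs(T[:,2])<70)
for lo in range(-40,20,4):
  q=k&(T[:,1]>=lo)&(T[:,1]<lo+4)
  if q.sum(): print(lo,q.sum(),T[q].min(0).round(0),T[q].max(0).round(0), abs(T[q,2]).min().round(1))
"
```

```text
-40 584 [-12. -40. -57.] [ 11. -36.  56.] 41.5
-36 555 [-12. -36. -57.] [ 11. -32.  56.] 41.6
-32 519 [-12. -32. -57.] [ 11. -28.  56.] 41.5
-28 487 [-12. -28. -57.] [ 11. -24.  56.] 41.6
-24 417 [-12. -24. -57.] [ 11. -20.  55.] 41.2
-20 359 [-12. -20. -55.] [ 11. -16.  54.] 41.3
-16 175 [-11. -16. -45.] [ 10. -12.  47.] 41.7
```

Open tips end 13 mm behind the TCP, so the TCP is the shut fingertip and low grasps have margin.

Call:
{"fn": "send_rows", "kwargs": {
  "commands": [
    [[0.2, 3, -0.14], [0, 0, 0], 60],
    [[0.2, 6, -0.14], [0, 0, 0], 60],
    [[0.2, 9, -0.14], [0, 0, 0], 60],
    [[0.2, 11.5, -0.14], [0, 0, 0], 60],
    [[0.2, 12, -0.14], [0, 0, 0], 60]
  ]
}}

```text
t: 9.82
tool_pos: [0.4274, -0.0541, 0.0071]
tcp_rot: [0.499, -0.501, 0.502, -0.499]
force: [-0.4, 0.2, 0.6]
width: 0.0654
```

Call:
{"fn": "send_rows", "kwargs": {
  "commands": [
    [[0, 0.4, 0], [0, 0, 0], 60],
    [[0, 0.7, 0], [0, 0, 0], 60],
    [[0, 0.8, 0], [0, 0, 0], 60],
    [[0, 0.8, 0], [0, 0, 0], 60],
    [[0, 0.8, 0], [0, 0, 0], 60]
  ]
}}

```text
t: 10.23
tool_pos: [0.4303, -0.0542, 0.0029]
tcp_rot: [-0.5, 0.499, -0.5, 0.501]
force: [-0.6, -1.0, -0.3]
width: 0.0656
```

```bash
python3 -c "
from h import *
wlook(.018)
to(.4298,-.0547,.001)"
```

```text
px [498. 267.] 1659 c [ 0.5456 -0.0548] span [0.0303 0.0298] mec [545.6 -54.8] 15.3
px [277. 278.] 3179 c [ 0.4297 -0.0545] span [0.0296 0.0296] mec [429.7 -54.5] 15.0
t 10.2833 p [ 0.4303 -0.0542  0.0028] F [ 0.9  1.  -0.1] w 0.0653 down [ 0.002 -0.    -1.   ]
shift [ 0.05  0.18 -0.05] dist 0.002
yawx -90.09 turn y -0.09
```

Call:
{"fn": "send_rows", "kwargs": {
  "commands": [
    [[0, 0.1, 0], [0, 0, 0], 110],
    [[0, 0.1, 0], [0, 0, 0], 160],
    [[0, 0.1, 0], [0, 0, 0], 220],
    [[0, 0.1, 0], [0, 0, 0], 255],
    [[0, 0.1, 0], [0, 0, 0], 255]
  ],
  "newtons": 50
}}

```text
t: 10.7
tool_pos: [0.43, -0.0542, 0.0016]
tcp_rot: [-0.5, 0.499, -0.5, 0.501]
force: [-0.3, -0.3, 9.4]
width: 0.0469
```

Call:
{"fn": "send_rows", "kwargs": {
  "commands": [
    [[0, 0, 0], [0, 0, 0], 255],
    [[0, 0, 0], [0, 0, 0], 255],
    [[0, 0, 0], [0, 0, 0], 255],
    [[0, 0, 0], [0, 0, 0], 255],
    [[0, 0, 0], [0, 0, 0], 255]
  ]
}}

```text
t: 11.12
tool_pos: [0.43, -0.0542, 0.0016]
tcp_rot: [-0.5, 0.499, -0.5, 0.501]
force: [-1.9, -0.0, 9.6]
width: 0.0465
```

Call:
{"fn": "send_rows", "kwargs": {
  "commands": [
    [[0, -1, 0], [0, 0, 0], 255],
    [[0, -4, 0], [0, 0, 0], 255],
    [[0, -8, 0], [0, 0, 0], 255],
    [[0, -12, 0], [0, 0, 0], 255],
    [[0, -14, 0], [0, 0, 0], 255]
  ]
}}

```text
t: 11.53
tool_pos: [0.4308, -0.0543, 0.1453]
tcp_rot: [-0.501, 0.499, -0.499, 0.502]
force: [1.7, -1.0, -0.9]
width: 0.0467
```

```bash
python3 -c "
from h import *
to(.4329,-.3709,.14)
d,s=wlook(.155)
M,p=pose(s)
"
```

```text
t 11.5333 p [ 0.4308 -0.0543  0.1453] F [ 1.7 -1.  -0.9] w 0.0467 down [ 0.004 -0.001 -1.   ]
shift [31.66  0.55  0.25] dist 0.317
yawx -90.08 turn y -0.08
px [407. 202.] 827 c [ 0.4881 -0.021 ] span [0.0153 0.0152] mec [488.1 -20.8] 7.8
px [521. 220.] 276 c [ 0.56   -0.0304] span [0.0124 0.0123] mec [560.1 -30.2] 6.3
px [277. 280.] 3209 c [ 0.4302 -0.0583] span [0.031  0.0316] mec [430.1 -58.3] 15.9
```

Call:
{"fn": "send_rows", "kwargs": {
  "commands": [
    [[4, 0, 0], [0, 0, 0], 255],
    [[8, 0, 0], [0, 0, 0], 255],
    [[12, 0, 0], [0, 0, 0], 255],
    [[16, 0, 0], [0, 0, 0], 255],
    [[20, 0, 0], [0, 0, 0], 255]
  ]
}}

```text
t: 12.0
tool_pos: [0.4287, -0.2558, 0.1414]
tcp_rot: [-0.5, 0.5, -0.5, 0.5]
force: [0.4, 0.6, -1.6]
width: 0.0467
```

Call:
{"fn": "send_rows", "kwargs": {
  "commands": [
    [[4, 0, 0.2], [0, 0, 0], 255],
    [[8, 0, 0.2], [0, 0, 0], 255],
    [[11, 0, 0.2], [0, 0, 0], 255],
    [[11.65, 1, 0.2], [0, 0, 0], 255],
    [[11.65, 2, 0.2], [0, 0, 0], 255]
  ]
}}

```text
t: 12.42
tool_pos: [0.431, -0.3728, 0.1209]
tcp_rot: [-0.499, 0.499, -0.5, 0.502]
force: [0.9, 1.3, -1.4]
width: 0.0464
```

Call:
{"fn": "send_rows", "kwargs": {
  "commands": [
    [[0, 2, 0], [0, 0, 0], 255],
    [[0, 4, 0], [0, 0, 0], 255],
    [[0, 5, 0], [0, 0, 0], 255],
    [[0, 6, 0], [0, 0, 0], 255],
    [[0, 6, 0], [0, 0, 0], 255]
  ]
}}

```text
t: 12.83
tool_pos: [0.4301, -0.3688, 0.059]
tcp_rot: [0.5, -0.5, 0.501, -0.499]
force: [-0.2, 0.1, -0.6]
width: 0.0466
```

Call:
{"fn": "send_rows", "kwargs": {
  "commands": [
    [[0, 0, 0], [0, 0, 0], 255],
    [[0, 0, 0], [0, 0, 0], 255],
    [[0, 0, 0], [0, 0, 0], 255],
    [[0, 0, 0], [0, 0, 0], 255],
    [[0, 0, 0], [0, 0, 0], 255]
  ]
}}

```text
t: 13.25
tool_pos: [0.4314, -0.3709, 0.0616]
tcp_rot: [-0.5, 0.5, -0.5, 0.501]
force: [0.1, -0.6, -0.3]
width: 0.0468
```

```bash
python3 -c "
from h import *
to(.4329,-.3706,.0466)
s=state();wlook(s['tool_pos'][2]+.0164)"
```

```text
t 13.25 p [ 0.4314 -0.3709  0.0616] F [ 0.1 -0.6 -0.3] w 0.0468 down [ 0.001 -0.001 -1.   ]
shift [-0.04  1.5   0.15] dist 0.015
yawx -90.09 turn y -0.09
px [282. 216.] 151 c [ 0.4325 -0.3412] span [0.0142 0.0021] mec [ 432.5 -342. ] 7.1
px [277. 280.] 3207 c [ 0.4308 -0.3713] span [0.0294 0.03  ] mec [ 430.9 -371.2] 15.0
```

Call:
{"fn": "send_rows", "kwargs": {
  "commands": [
    [[0, 0.3, 0.2], [0, 0, 0], 255],
    [[0, 0.7, 0.2], [0, 0, 0], 255],
    [[0, 1.0, 0.2], [0, 0, 0], 255],
    [[0, 1.2, 0.2], [0, 0, 0], 255],
    [[0, 1.3, 0.2], [0, 0, 0], 255]
  ]
}}

```text
t: 13.72
tool_pos: [0.4328, -0.3704, 0.0473]
tcp_rot: [0.5, -0.5, 0.501, -0.5]
force: [0.3, -0.3, -0.3]
width: 0.0468
```

Call:
{"fn": "send_rows", "kwargs": {
  "commands": [
    [[0, 0.1, 0], [0, 0, 0], 255],
    [[0, 0.15, 0], [0, 0, 0], 255],
    [[0, 0.15, 0], [0, 0, 0], 255],
    [[0, 0.15, 0], [0, 0, 0], 255],
    [[0, 0.15, 0], [0, 0, 0], 255]
  ]
}}

```text
t: 14.13
tool_pos: [0.433, -0.3706, 0.0467]
tcp_rot: [0.5, -0.5, 0.5, -0.5]
force: [-2.5, 0.9, 5.5]
width: 0.047
```

Contact; release and rise. Then look.

Call:
{"fn": "send_rows", "kwargs": {
  "commands": [
    [[0, 0, 0], [0, 0, 0], 105],
    [[0, 0, 0], [0, 0, 0], 95],
    [[0, 0, 0], [0, 0, 0], 85],
    [[0, 0, 0], [0, 0, 0], 80],
    [[0, 0, 0], [0, 0, 0], 75]
  ]
}}

```text
t: 14.55
tool_pos: [0.4331, -0.3707, 0.0463]
tcp_rot: [-0.5, 0.5, -0.5, 0.5]
force: [-0.4, 0.8, 0.4]
width: 0.0604
```

Call:
{"fn": "send_rows", "kwargs": {
  "commands": [
    [[0, -1, 0], [0, 0, 0], 75],
    [[0, -4, 0], [0, 0, 0], 75],
    [[0, -8, 0], [0, 0, 0], 40],
    [[0, -10, 0], [0, 0, 0], 0],
    [[0, -10, 0], [0, 0, 0], 0]
  ]
}}

```text
t: 14.97
tool_pos: [0.4355, -0.3727, 0.152]
tcp_rot: [-0.5, 0.499, -0.497, 0.503]
force: [1.5, -1.1, 0.2]
width: 0.0851
```

Call:
{"fn": "send_rows", "kwargs": {
  "commands": [
    [[0, 0, 0], [0, 0, 0], 0],
    [[0, 0, 0], [0, 0, 0], 0],
    [[0, 0, 0], [0, 0, 0], 0],
    [[0, 0, 0], [0, 0, 0], 0],
    [[0, 0, 0], [0, 0, 0], 0]
  ]
}}

```text
t: 15.38
tool_pos: [0.4326, -0.3702, 0.1454]
tcp_rot: [0.5, -0.5, 0.501, -0.5]
force: [-0.3, 0.0, 0.1]
width: 0.0851
```

```bash
python3 -c "
from h import *
wlook(.063,png='w7.png')
to(.5505,-.056,.14)"
```

```text
px [278. 216.] 1275 c [ 0.4323 -0.3712] span [0.029  0.0295] mec [ 432.4 -371.1] 14.9
t 15.4333 p [ 0.4327 -0.3703  0.1455] F [ 0.2  0.9 -0.6] w 0.0853 down [-0.001  0.001 -1.   ]
shift [-31.45   0.57  11.73] dist 0.336
yawx -90.09 turn y -0.09
```

View pics/w7.png

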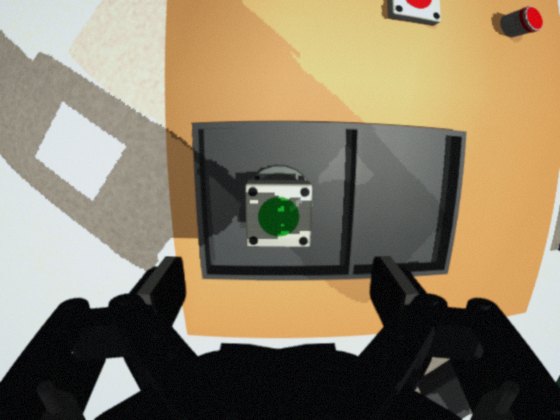

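Wrist view: the cover's green dot is at (278,216), at (0.4323, -0.3712). That is within 1 mm of the housing, flat and square. Divider at (350,200) confirmed. Next is the cap.

Call:
{"fn": "send_rows", "kwargs": {
  "commands": [
    [[-3.8, 0, 1.4], [0, 0, 0], 0],
    [[-7.6, 0, 2.8], [0, 0, 0], 0],
    [[-11.4, 0, 4.2], [0, 0, 0], 0],
    [[-15.2, 0, 5.6], [0, 0, 0], 0],
    [[-19, 0, 7], [0, 0, 0], 0]
  ]
}}

```text
t: 15.85
tool_pos: [0.5035, -0.179, 0.1461]
tcp_rot: [0.499, -0.5, 0.501, -0.5]
force: [0.6, -0.6, 0.6]
width: 0.0856
```

Call:
{"fn": "send_rows", "kwargs": {
  "commands": [
    [[-3.8, 0, 1.4], [0, 0, 0], 0],
    [[-7.6, 0, 2.8], [0, 0, 0], 0],
    [[-11, 1, 4.2], [0, 0, 0], 30],
    [[-12.4, 3, 4.7], [0, 0, 0], 60],
    [[-12.4, 6, 4.7], [0, 0, 0], 60]
  ]
}}

```text
t: 16.27
tool_pos: [0.5538, -0.0537, 0.0876]
tcp_rot: [0.502, -0.499, 0.498, -0.501]
force: [0.4, -0.2, 0.8]
width: 0.0652
```

Call:
{"fn": "send_rows", "kwargs": {
  "commands": [
    [[0, 1, 0], [0, 0, 0], 60],
    [[0, 1, 0], [0, 0, 0], 60],
    [[0, 1, 0], [0, 0, 0], 60],
    [[0, 1, 0], [0, 0, 0], 60],
    [[0, 1, 0], [0, 0, 0], 60]
  ]
}}

```text
t: 16.68
tool_pos: [0.5514, -0.0576, 0.0778]
tcp_rot: [-0.5, 0.499, -0.5, 0.501]
force: [0.1, 0.5, 0.5]
width: 0.0653
```

```bash
python3 -c "
from h import *
wlook(.012)
to(.551,-.0565,.000)"
```

```text
px [278. 222.] 1513 c [ 0.551  -0.0576] span [0.0291 0.0311] mec [551.9 -57.7] 15.7
px [445. 237.] 134 c [ 0.6807 -0.0737] span [0.0239 0.0249] mec [682. -74.] 14.2
px [458. 248.] 714 c [ 0.6915 -0.0809] span [0.0273 0.0264] mec [691.3 -80.6] 13.8
t 16.7333 p [ 0.5514 -0.0575  0.0778] F [1.1 0.5 0.2] w 0.0652 down [ 0.002 -0.    -1.   ]
shift [-0.11  7.77 -0.05] dist 0.078
yawx -90.15 turn y -0.15
```

Call:
{"fn": "send_rows", "kwargs": {
  "commands": [
    [[0, 3, 0], [0, 0, 0], 60],
    [[0, 6, 0], [0, 0, 0], 60],
    [[0, 7.2, 0], [0, 0, 0], 60],
    [[0, 7.6, 0], [0, 0, 0], 60],
    [[0, 7.7, 0], [0, 0, 0], 60]
  ],
  "newtons": 30
}}

```text
t: 17.15
tool_pos: [0.5503, -0.057, -0.0007]
tcp_rot: [0.499, -0.5, 0.501, -0.5]
force: [-0.8, -0.4, -0.6]
width: 0.0651
```

Call:
{"fn": "send_rows", "kwargs": {
  "commands": [
    [[0, 0, 0], [0, 0, 0], 80],
    [[0, 0, 0], [0, 0, 0], 120],
    [[0, 0, 0], [0, 0, 0], 180],
    [[0, 0, 0], [0, 0, 0], 255],
    [[0, 0, 0], [0, 0, 0], 255]
  ]
}}

```text
t: 17.57
tool_pos: [0.5516, -0.057, 0.001]
tcp_rot: [-0.5, 0.499, -0.5, 0.501]
force: [-2.5, -1.0, 8.0]
width: 0.0484
```

Call:
{"fn": "send_rows", "kwargs": {
  "commands": [
    [[0, 0, 0], [0, 0, 0], 255],
    [[0, 0, 0], [0, 0, 0], 255],
    [[0, 0, 0], [0, 0, 0], 255],
    [[0, 0, 0], [0, 0, 0], 255],
    [[0, 0, 0], [0, 0, 0], 255]
  ]
}}

```text
t: 17.98
tool_pos: [0.5516, -0.057, 0.001]
tcp_rot: [-0.5, 0.499, -0.5, 0.501]
force: [-1.7, -0.1, 7.6]
width: 0.0484
```

Call:
{"fn": "send_rows", "kwargs": {
  "commands": [
    [[0, -1, 0], [0, 0, 0], 255],
    [[0, -4, 0], [0, 0, 0], 255],
    [[0, -8, 0], [0, 0, 0], 255],
    [[0, -12, 0], [0, 0, 0], 255],
    [[0, -14, 0], [0, 0, 0], 255]
  ]
}}

```text
t: 18.4
tool_pos: [0.5525, -0.057, 0.145]
tcp_rot: [-0.501, 0.498, -0.499, 0.502]
force: [2.2, 0.3, -0.4]
width: 0.0486
```

```bash
python3 -c "
from h import *
to(.4324,-.3711,.14)
s=state();wlook(s['tool_pos'][2]+.012,png='w8.png')"
```

```text
t 18.4 p [ 0.5525 -0.057   0.145 ] F [ 2.2  0.3 -0.4] w 0.0486 down [ 0.006 -0.001 -1.   ]
shift [ 31.43   0.45 -11.96] dist 0.336
yawx -90.09 turn y -0.09
px [405. 209.] 102 c [ 0.6094 -0.0276] span [0.0083 0.0106] mec [610.4 -27.9] 5.9
px [417. 219.] 508 c [ 0.6145 -0.0308] span [0.0124 0.0122] mec [614.5 -30.7] 6.3
px [277. 275.] 3068 c [ 0.5519 -0.0571] span [0.0294 0.0295] mec [552.  -57.2] 15.0
px [555. 315.] 329 c [ 0.7461 -0.1013] span [0.0244 0.043 ] mec [ 746.3 -101.3] 24.6
px [550. 403.] 739 c [ 0.8171 -0.2114] span [0.0645 0.0937] mec [ 816.7 -211.4] 56.7
```

View pics/w8.png

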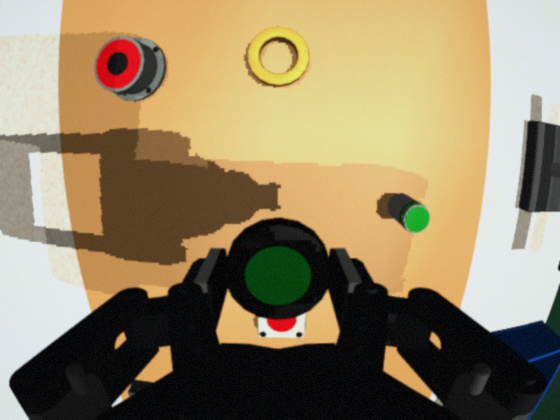

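Wrist view: the cap is held level and centred at (277,275), top about TCP+12 mm. Carry it to the stack, keeping the cap bottom well above the 63 mm stack top.

Call:
{"fn": "send_rows", "kwargs": {
  "commands": [
    [[3.8, 0, -1.45], [0, 0, 0], 255],
    [[7.6, 0, -2.9], [0, 0, 0], 255],
    [[11.4, 0, -4.35], [0, 0, 0], 255],
    [[15.2, 0, -5.8], [0, 0, 0], 255],
    [[19, 0, -7.2], [0, 0, 0], 255]
  ]
}}

```text
t: 18.87
tool_pos: [0.4774, -0.2482, 0.1404]
tcp_rot: [-0.5, 0.5, -0.5, 0.501]
force: [0.5, -0.0, -0.1]
width: 0.0483
```

Call:
{"fn": "send_rows", "kwargs": {
  "commands": [
    [[3.8, 0, -1.45], [0, 0, 0], 255],
    [[7.6, 0, -2.9], [0, 0, 0], 255],
    [[11, 0, -4.2], [0, 0, 0], 255],
    [[12.4, 0, -4.7], [0, 0, 0], 255],
    [[12.4, 0, -4.7], [0, 0, 0], 255]
  ]
}}

```text
t: 19.28
tool_pos: [0.4301, -0.3737, 0.1402]
tcp_rot: [-0.499, 0.499, -0.501, 0.502]
force: [1.1, -0.2, 0.7]
width: 0.0483
```

Call:
{"fn": "send_rows", "kwargs": {
  "commands": [
    [[0, 2, 0], [0, 0, 0], 255],
    [[0, 4, 0], [0, 0, 0], 255],
    [[0, 5.5, 0], [0, 0, 0], 255],
    [[0, 6, 0], [0, 0, 0], 255],
    [[0, 6, 0], [0, 0, 0], 255]
  ]
}}

```text
t: 19.7
tool_pos: [0.4308, -0.3691, 0.0785]
tcp_rot: [0.5, -0.5, 0.501, -0.499]
force: [0.4, 0.4, -0.4]
width: 0.0484
```

Call:
{"fn": "send_rows", "kwargs": {
  "commands": [
    [[0, 0, 0], [0, 0, 0], 255],
    [[0, 0, 0], [0, 0, 0], 255],
    [[0, 0, 0], [0, 0, 0], 255],
    [[0, 0, 0], [0, 0, 0], 255],
    [[0, 0, 0], [0, 0, 0], 255]
  ]
}}

```text
t: 20.12
tool_pos: [0.4314, -0.3709, 0.0801]
tcp_rot: [-0.5, 0.5, -0.5, 0.501]
force: [0.0, -1.2, -0.7]
width: 0.0486
```

```bash
python3 -c "
from h import *
to(.4324,-.3711,.064)
s=state();wlook(s['tool_pos'][2]+.0115)"
```

```text
t 20.1167 p [ 0.4314 -0.3709  0.0801] F [ 0.  -1.2 -0.7] w 0.0486 down [ 0.001 -0.001 -1.   ]
shift [0.02 1.61 0.1 ] dist 0.016
yawx -90.08 turn y -0.08
px [277. 275.] 3102 c [ 0.4307 -0.3712] span [0.0298 0.0296] mec [ 430.8 -371.3] 15.1
```

Cap centre needs +1.7 mm in x, then a gentle lowering.

Call:
{"fn": "send_rows", "kwargs": {
  "commands": [
    [[0, 0.4, 0.17], [0, 0, 0], 255],
    [[0, 0.8, 0.17], [0, 0, 0], 255],
    [[0, 1.1, 0.17], [0, 0, 0], 255],
    [[0, 1.35, 0.17], [0, 0, 0], 255],
    [[0, 1.45, 0.17], [0, 0, 0], 255]
  ]
}}

```text
t: 20.58
tool_pos: [0.4324, -0.3704, 0.0642]
tcp_rot: [0.5, -0.5, 0.501, -0.5]
force: [0.1, 0.2, -0.2]
width: 0.0486
```

Call:
{"fn": "send_rows", "kwargs": {
  "commands": [
    [[0, 0.1, 0], [0, 0, 0], 255],
    [[0, 0.15, 0], [0, 0, 0], 255],
    [[0, 0.15, 0], [0, 0, 0], 255],
    [[0, 0.15, 0], [0, 0, 0], 255],
    [[0, 0.15, 0], [0, 0, 0], 255]
  ]
}}

```text
t: 21.0
tool_pos: [0.4325, -0.3705, 0.064]
tcp_rot: [0.5, -0.5, 0.501, -0.5]
force: [-2.7, 1.7, 8.6]
width: 0.0482
```

Call:
{"fn": "send_rows", "kwargs": {
  "commands": [
    [[0, 0, 0], [0, 0, 0], 100],
    [[0, 0, 0], [0, 0, 0], 90],
    [[0, 0, 0], [0, 0, 0], 80],
    [[0, 0, 0], [0, 0, 0], 70],
    [[0, 0, 0], [0, 0, 0], 70]
  ]
}}

```text
t: 21.42
tool_pos: [0.4327, -0.3706, 0.0633]
tcp_rot: [0.5, -0.5, 0.5, -0.5]
force: [-0.1, -0.1, 0.3]
width: 0.0622
```

Call:
{"fn": "send_rows", "kwargs": {
  "commands": [
    [[0, -1, 0], [0, 0, 0], 70],
    [[0, -4, 0], [0, 0, 0], 70],
    [[0, -7, 0], [0, 0, 0], 40],
    [[0, -8, 0], [0, 0, 0], 0],
    [[0, -8, 0], [0, 0, 0], 0]
  ]
}}

```text
t: 21.83
tool_pos: [0.4344, -0.3721, 0.147]
tcp_rot: [-0.5, 0.499, -0.498, 0.502]
force: [0.4, 0.1, -0.0]
width: 0.085
```

Call:
{"fn": "send_rows", "kwargs": {
  "commands": [
    [[0, 0, 0], [0, 0, 0], 0],
    [[0, 0, 0], [0, 0, 0], 0],
    [[0, 0, 0], [0, 0, 0], 0],
    [[0, 0, 0], [0, 0, 0], 0],
    [[0, 0, 0], [0, 0, 0], 0]
  ]
}}

```text
t: 22.25
tool_pos: [0.4323, -0.3703, 0.1424]
tcp_rot: [0.5, -0.5, 0.501, -0.5]
force: [-0.1, -0.2, 0.6]
width: 0.0852
```

```bash
python3 -c "
from h import *
wlook(.075)
to(.671,-.06,.15)"
```

```text
px [278. 223.] 1498 c [ 0.4321 -0.3714] span [0.0299 0.03  ] mec [ 432.6 -371.4] 15.6
t 22.3 p [ 0.4325 -0.3704  0.1426] F [0.7 0.9 0.4] w 0.0852 down [-0.001  0.001 -1.   ]
shift [-31.08  -0.74  23.81] dist 0.392
yawx -90.09 turn y -0.09
```

Cap at (0.4323, -0.3714), on the stack and centred. Now the pin.

Call:
{"fn": "send_rows", "kwargs": {
  "commands": [
    [[-3.2, 0, 2.45], [0, 0, 0], 0],
    [[-6.4, 0, 4.9], [0, 0, 0], 0],
    [[-9.6, 0, 7.35], [0, 0, 0], 0],
    [[-12.8, 0, 9.8], [0, 0, 0], 0],
    [[-16, 0, 12.2], [0, 0, 0], 0]
  ]
}}

```text
t: 22.72
tool_pos: [0.5558, -0.2093, 0.1431]
tcp_rot: [0.499, -0.5, 0.501, -0.5]
force: [0.6, -0.6, 1.0]
width: 0.0855
```

Call:
{"fn": "send_rows", "kwargs": {
  "commands": [
    [[-3.2, 0, 2.45], [0, 0, 0], 0],
    [[-6.4, 0, 4.9], [0, 0, 0], 0],
    [[-9.6, 0, 7.35], [0, 0, 0], 0],
    [[-12.8, 0, 9.8], [0, 0, 0], 0],
    [[-14.6, 0, 11.5], [0, 0, 0], 0]
  ]
}}

```text
t: 23.13
tool_pos: [0.672, -0.0614, 0.143]
tcp_rot: [0.5, -0.5, 0.5, -0.5]
force: [0.4, -0.4, 0.1]
width: 0.0856
```

Call:
{"fn": "send_rows", "kwargs": {
  "commands": [
    [[0, 2, 0], [0, 0, 0], 0],
    [[0, 4, 0], [0, 0, 0], 60],
    [[0, 4, 0], [0, 0, 0], 60],
    [[0, 4, 0], [0, 0, 0], 60],
    [[0, 4, 0], [0, 0, 0], 60]
  ]
}}

```text
t: 23.55
tool_pos: [0.6704, -0.0653, 0.104]
tcp_rot: [-0.5, 0.499, -0.5, 0.501]
force: [-0.0, 0.2, -0.0]
width: 0.065
```

```bash
python3 -c "
from h import *
wlook(.044,png='w9.png')
to(.67,-.065,.015)"
```

```text
px [277. 227.] 912 c [ 0.6696 -0.0667] span [0.0224 0.0222] mec [669.6 -66.6] 11.5
px [534. 333.] 943 c [ 0.9501 -0.2008] span [0.0936 0.1062] mec [ 954.  -201.1] 65.7
t 23.6 p [ 0.6708 -0.0655  0.1045] F [ 0.3 -1.  -0.1] w 0.0652 down [ 0.001 -0.    -1.   ]
shift [-0.05  8.95 -0.09] dist 0.089
yawx -90.12 turn y -0.12
```

View pics/w9.png

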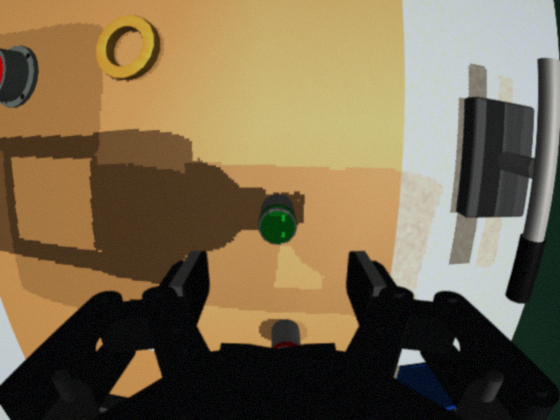

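Wrist view: the green pin stands at (277,227), at (0.6697, -0.0666).

Call:
{"fn": "send_rows", "kwargs": {
  "commands": [
    [[0.1, 3, -0.1], [0, 0, 0], 60],
    [[0.1, 6, -0.1], [0, 0, 0], 60],
    [[0.1, 8.5, -0.1], [0, 0, 0], 60],
    [[0.1, 9.4, -0.1], [0, 0, 0], 60],
    [[0.1, 9.4, -0.1], [0, 0, 0], 60]
  ],
  "newtons": 60
}}

```text
t: 24.02
tool_pos: [0.668, -0.0663, 0.0081]
tcp_rot: [0.499, -0.5, 0.501, -0.5]
force: [-0.9, 0.9, 0.0]
width: 0.0652
```

Call:
{"fn": "send_rows", "kwargs": {
  "commands": [
    [[0, 0, 0], [0, 0, 0], 100],
    [[0, 0, 0], [0, 0, 0], 140],
    [[0, 0, 0], [0, 0, 0], 180],
    [[0, 0, 0], [0, 0, 0], 255],
    [[0, 0, 0], [0, 0, 0], 255]
  ]
}}

```text
t: 24.43
tool_pos: [0.6707, -0.0662, 0.0116]
tcp_rot: [-0.5, 0.499, -0.5, 0.501]
force: [-0.4, -0.4, 6.1]
width: 0.0244
```

Call:
{"fn": "send_rows", "kwargs": {
  "commands": [
    [[0, 0, 0], [0, 0, 0], 255],
    [[0, 0, 0], [0, 0, 0], 255],
    [[0, 0, 0], [0, 0, 0], 255],
    [[0, 0, 0], [0, 0, 0], 255],
    [[0, 0, 0], [0, 0, 0], 255]
  ]
}}

```text
t: 24.85
tool_pos: [0.6707, -0.0662, 0.0116]
tcp_rot: [-0.5, 0.499, -0.499, 0.501]
force: [-0.8, -0.3, 6.5]
width: 0.0244
```

Call:
{"fn": "send_rows", "kwargs": {
  "commands": [
    [[0, -1, 0], [0, 0, 0], 255],
    [[0, -4, 0], [0, 0, 0], 255],
    [[0, -8, 0], [0, 0, 0], 255],
    [[0, -11, 0], [0, 0, 0], 255],
    [[0, -12, 0], [0, 0, 0], 255]
  ]
}}

```text
t: 25.27
tool_pos: [0.672, -0.0663, 0.1359]
tcp_rot: [-0.501, 0.498, -0.498, 0.503]
force: [1.3, 0.9, -1.4]
width: 0.0243
```

```bash
python3 -c "
from h import *
to(.55,-.369,.13)
s=state();wlook(s['tool_pos'][2]+.034)"
```

```text
t 25.2667 p [ 0.672  -0.0663  0.1359] F [ 1.3  0.9 -1.4] w 0.0243 down [ 0.008 -0.001 -1.   ]
shift [ 30.29   0.52 -12.16] dist 0.326
yawx -90.09 turn y -0.09
px [539. 248.] 12983 c [ 0.8492 -0.075 ] span [0.1375 0.2898] mec [851.  -77.7] 157.3
px [278. 270.] 245 c [ 0.671  -0.0534] span [0.0218 0.0105] mec [671.  -57.6] 11.0
px [277. 299.] 2281 c [ 0.6712 -0.0656] span [0.0222 0.0226] mec [671.2 -65.6] 11.4
```

Call:
{"fn": "send_rows", "kwargs": {
  "commands": [
    [[3.8, 0, -1.5], [0, 0, 0], 255],
    [[7.6, 0, -3], [0, 0, 0], 255],
    [[11.4, 0, -4.5], [0, 0, 0], 255],
    [[15.2, 0, -6], [0, 0, 0], 255],
    [[19, 0, -7.5], [0, 0, 0], 255]
  ]
}}

```text
t: 25.73
tool_pos: [0.5922, -0.2569, 0.1283]
tcp_rot: [0.5, -0.5, 0.501, -0.5]
force: [0.9, -0.2, -1.7]
width: 0.0244
```

Call:
{"fn": "send_rows", "kwargs": {
  "commands": [
    [[3.8, 0, -1.5], [0, 0, 0], 255],
    [[7.6, 0, -3], [0, 0, 0], 255],
    [[10.5, 0, -4.2], [0, 0, 0], 255],
    [[11.3, 1, -4.7], [0, 0, 0], 255],
    [[11.3, 3, -4.7], [0, 0, 0], 255]
  ]
}}

```text
t: 26.15
tool_pos: [0.5461, -0.3721, 0.1002]
tcp_rot: [-0.499, 0.499, -0.5, 0.502]
force: [1.2, -0.5, -2.1]
width: 0.0245
```

Call:
{"fn": "send_rows", "kwargs": {
  "commands": [
    [[0, 2, 0], [0, 0, 0], 255],
    [[0, 4, 0], [0, 0, 0], 255],
    [[0, 5, 0], [0, 0, 0], 255],
    [[0, 5.5, 0], [0, 0, 0], 255],
    [[0, 5.5, 0], [0, 0, 0], 255]
  ]
}}

```text
t: 26.57
tool_pos: [0.546, -0.3679, 0.0428]
tcp_rot: [0.5, -0.5, 0.501, -0.499]
force: [0.3, 0.7, -1.2]
width: 0.0243
```

Call:
{"fn": "send_rows", "kwargs": {
  "commands": [
    [[0, 0, 0], [0, 0, 0], 255],
    [[0, 0, 0], [0, 0, 0], 255],
    [[0, 0, 0], [0, 0, 0], 255],
    [[0, 0, 0], [0, 0, 0], 255],
    [[0, 0, 0], [0, 0, 0], 255]
  ]
}}

```text
t: 26.98
tool_pos: [0.5471, -0.369, 0.0452]
tcp_rot: [-0.5, 0.5, -0.5, 0.501]
force: [0.6, -0.3, -2.0]
width: 0.0246
```

```bash
python3 -c "
from h import *
to(.55,-.369,.0170)"
```

```text
t 26.9833 p [ 0.5471 -0.369   0.0452] F [ 0.6 -0.3 -2. ] w 0.0246 down [ 0.001 -0.001 -1.   ]
shift [-0.01  2.82  0.29] dist 0.028
yawx -90.09 turn y -0.09
```

Call:
{"fn": "send_rows", "kwargs": {
  "commands": [
    [[0, 0.7, 0.3], [0, 0, 0], 255],
    [[0, 1.4, 0.3], [0, 0, 0], 255],
    [[0, 2, 0.3], [0, 0, 0], 255],
    [[0, 2.4, 0.3], [0, 0, 0], 255],
    [[0, 2.6, 0.3], [0, 0, 0], 255]
  ]
}}

```text
t: 27.4
tool_pos: [0.5491, -0.3684, 0.017]
tcp_rot: [0.499, -0.5, 0.501, -0.5]
force: [-0.8, -0.5, -1.7]
width: 0.0242
```

Call:
{"fn": "send_rows", "kwargs": {
  "commands": [
    [[0, 0.1, 0], [0, 0, 0], 255],
    [[0, 0.2, 0], [0, 0, 0], 255],
    [[0, 0.2, 0], [0, 0, 0], 255],
    [[0, 0.2, 0], [0, 0, 0], 255],
    [[0, 0.2, 0], [0, 0, 0], 255]
  ]
}}

```text
t: 27.82
tool_pos: [0.55, -0.369, 0.0167]
tcp_rot: [-0.5, 0.5, -0.5, 0.501]
force: [-1.3, 1.9, 0.5]
width: 0.0244
```

Call:
{"fn": "send_rows", "kwargs": {
  "commands": [
    [[0, 0, 0], [0, 0, 0], 160],
    [[0, 0, 0], [0, 0, 0], 140],
    [[0, 0, 0], [0, 0, 0], 120],
    [[0, 0, 0], [0, 0, 0], 120],
    [[0, 0, 0], [0, 0, 0], 120]
  ]
}}

```text
t: 28.23
tool_pos: [0.5498, -0.3689, 0.0165]
tcp_rot: [-0.5, 0.5, -0.5, 0.5]
force: [0.5, 0.2, 0.9]
width: 0.045
```

Call:
{"fn": "send_rows", "kwargs": {
  "commands": [
    [[0, -1, 0], [0, 0, 0], 120],
    [[0, -4, 0], [0, 0, 0], 120],
    [[0, -8, 0], [0, 0, 0], 120],
    [[0, -12, 0], [0, 0, 0], 60],
    [[0, -14, 0], [0, 0, 0], 0]
  ]
}}

```text
t: 28.65
tool_pos: [0.5515, -0.37, 0.1622]
tcp_rot: [-0.5, 0.499, -0.498, 0.502]
force: [1.5, -1.4, 0.5]
width: 0.0683
```

Call:
{"fn": "send_rows", "kwargs": {
  "commands": [
    [[-2, -1, 0], [0, 0, 0], 0],
    [[-4, -2, 0], [0, 0, 0], 0],
    [[-5, -2, 0], [0, 0, 0], 0],
    [[-5, -2, 0], [0, 0, 0], 0],
    [[-5, -2, 0], [0, 0, 0], 0]
  ]
}}

```text
t: 29.07
tool_pos: [0.5498, -0.3186, 0.1762]
tcp_rot: [-0.5, 0.5, -0.5, 0.5]
force: [0.4, -0.3, -0.9]
width: 0.0856
```

Call:
{"fn": "send_rows", "kwargs": {
  "commands": [
    [[0, 0, 0], [0, 0, 0], 0],
    [[0, 0, 0], [0, 0, 0], 0],
    [[0, 0, 0], [0, 0, 0], 0],
    [[0, 0, 0], [0, 0, 0], 0],
    [[0, 0, 0], [0, 0, 0], 0]
  ]
}}

```text
t: 29.48
tool_pos: [0.5497, -0.3192, 0.176]
tcp_rot: [0.499, -0.5, 0.501, -0.5]
force: [0.6, -0.5, 0.5]
width: 0.0854
```

```bash
python3 -c "
from h import *
print('cap');wlook(.075,png='w10.png');print('pin');wlook(.049)
d=get('side','s10.png')
im=cv2.imread('pics/s10.png');cv2.imwrite('pics/s10c.png',cv2.resize(im[220:420,220:500],None,fx=2.8,fy=2.8))
sc=get('scene')
for n,dd in (('side',d),('scene',sc)):
  for c in 'gr':
    for b in blobs(dd,c):
      W=onplane(dd,*b[2].T,.03)[:,:2].mean(0)
      if .35<W[0]<.75 and -.46<W[1]<.25: print(n,c,b[0].round(0),W.round(3))
"
```

```text
cap
px [278. 255.] 489 c [ 0.5491 -0.3582] span [0.0204 0.0205] mec [ 549.3 -358.1] 10.7
px [142. 262.] 567 c [ 0.4319 -0.3699] span [0.0302 0.0278] mec [ 432.  -371.2] 15.5
px [547. 337.] 1668 c [ 0.9343 -0.5285] span [0.1498 0.1839] mec [ 935.6 -528.9] 117.5
pin
px [278. 255.] 486 c [ 0.5491 -0.3696] span [0.0226 0.0227] mec [ 549.5 -369.5] 11.8
px [142. 262.] 574 c [ 0.4192 -0.3826] span [0.0336 0.0308] mec [ 419.5 -384. ] 17.2
px [547. 337.] 1666 c [ 0.9759 -0.5583] span [0.1661 0.2037] mec [ 976.2 -558.6] 131.0
side g [418. 327.] [ 0.56  -0.364]
side g [372. 359.] [ 0.452 -0.359]
side r [279. 150.] [0.651 0.165]
side r [222. 217.] [0.427 0.071]
side r [392. 229.] [ 0.687 -0.176]
side r [346. 266.] [ 0.549 -0.185]
scene g [220. 107.] [ 0.402 -0.413]
scene g [190. 134.] [ 0.541 -0.383]
scene r [233. 176.] [ 0.565 -0.168]
scene r [333. 191.] [0.417 0.061]
scene r [197. 194.] [ 0.674 -0.187]
scene r [301. 281.] [0.673 0.19 ]
```

View pics/w10.png

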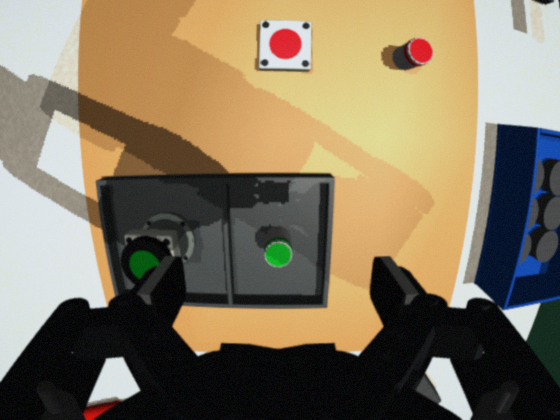

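View pics/s10c.png

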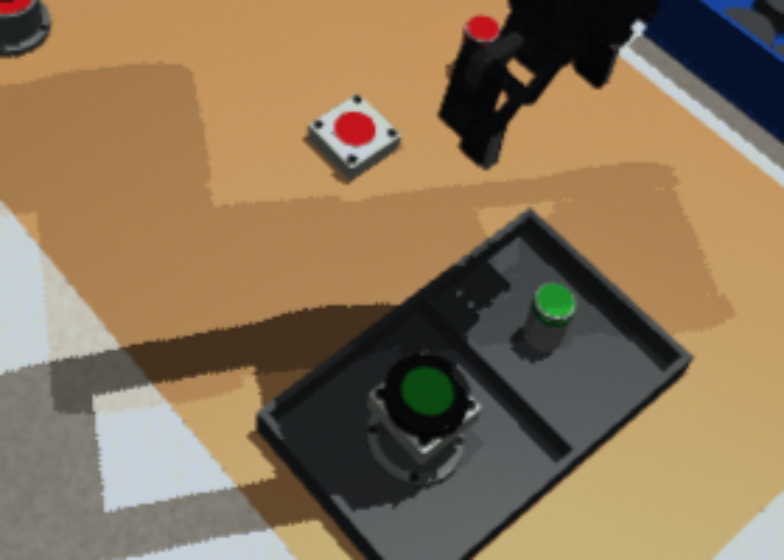

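The wrist view shows the pin upright at (278,255), at (0.549, -0.3695), and the cap at (142,262), at (0.432, -0.371). The side crop shows the stack flat at (428,390) and the pin upright in the narrow pocket at (553,310). The four red rejects have not moved and the arm is clear.

```bash
python3 -c "
from h import *
print(r.close_job())"
```

```text
the job is handed in; nothing more can be done
None
```

The four green-marked parts are packed in the tray and the job was handed in at about 30 s of the 109 s allowed.

- **Stack:** the housing, cover and cap went into the wide pocket in that order, painted side up. Their measured centres agree within about 1 mm: (0.4329, -0.3709), (0.4323, -0.3712) and (0.432, -0.371). The stack is about 2 mm off the measured pocket centre, and in the last side picture it stands flat.
- **Pin:** it stands upright in the narrow pocket at (0.549, -0.3695), against a measured pocket centre of (0.550, -0.369).
- **Rejects:** all four red-marked parts are where they started, to within a pixel.
- **Forces:** the readings at the end of each move never passed about 10 N. At the end the gripper was open and clear of everything.

No check failed. The two fixed cameras first disagreed on the pin by up to 9 mm, and I settled that with a close wrist-camera look before gripping it.

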